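# Kit the compressor parts and present the identification plate

## Robot

A 7-joint arm with a two-finger parallel gripper is mounted at the origin on a cart in front of the work surface, level with it; the furniture and walls round the work are solid. World frame = base frame: x ahead of the robot, y to its left, z up, the work surface at z = 0. Lengths are in m, angles in rad, forces in N, time in s.
With the tool pointing down it reaches from about 0.425 to 0.95 m from the base axis. Payload 4.7 kg.
Tool frame: the origin (TCP) lies between the finger pads; the fingertips stand 25 mm ahead of it and the grasp point (between the pads) lies 6 mm ahead of it; z points along the fingers, y is the line along which they close (so a half turn about z gives the same grasp; the last joint's range is limited). The gripper opens to 85 mm and grips with 20 to 120 N. Pads are 22 mm wide; open, the fingers measure 114 mm over their backs; the gripper's body (76 mm by 85 mm) begins 54 mm behind the grasp point. The pads swing forward as they close: fully open they stand 13 mm farther back than shut.
Start: joints at [1.178, 0.469, -0.049, 1.532, 0.024, 1.141, -0.082], TCP at [0.24, -0.631, 0.256] pointing down, gripper open.
Joint ranges: [-2.59, 2.59], [-0.33, 1.99], [-1.39, 1.29], [0.1, 2.45], [-1.04, 4.18], [0.21, 1.99], [-2.66, 2.66]. Speed limits (rad/s): [2.57, 2.57, 3.14, 3.14, 3.14, 3.14, 3.14].

## Interface

Orientations are given as a 3x3 rotation matrix whose columns are the frame's x, y, z axes.
In Python, from rig import * gives the robot as it stands. Calls block until the motion is done:
- movep(position, orientation): joint-space move of the TCP to a pose.
- move_l(position, attitude=None, feed=0.15, until_force=None): straight line of the TCP; attitude=None keeps the orientation; feed is the mean speed in m/s. With until_force (N) it stops when the force on the tool has changed by that much, and returns True; else False.
- move_joints(angles): joint-space move.
- command_gripper(opening, newtons=None): finger opening in m; newtons is the grip in N (None keeps the last); returns when the fingers have stopped.
- sleep(seconds).
- inverse_kinematics(position, orientation): joint angles nearest the present ones, or None.
- sense(): the state.
- camera(name): name is "side" or "top" or "wrist"; returns (picture, depth): 384x512x3 uint8, red, green, blue; 384x512 float32, m along the optical axis (not along the pixel's ray), 0 where there is no reading.
- camera_params(name): a dict with "K" (3x3 intrinsics, pixels), "position" and "rotation" of the camera in the world; the wrist camera has in their place "tool_from_camera" (4x4, takes a point from camera to tool coordinates, whose origin is the TCP and whose axes are the flange's). Camera axes: x right, y down, z forward; pixel columns grow to the right and rows downward; lengths in m; the calibration is good to about 2 mm. A picture is of the moment at which its call begins: read the wrist's pose just before it. camera_params takes no time and is no camera call.
A pose or a line that the arm cannot do raises Unreachable and nothing moves.
- finish_job(): hands the job in; it is judged then, once.
The state is a dict: "time_s": time; "joint_pos": joint angles; "qd": joint speeds; "joint_efforts": joint torques, N m; "position": TCP position; "tcp_rot": TCP orientation; "wrist_force": force on the tool from outside, world axes, zero at the start; "ft_torque": the same for the moment, N m; "finger_gap": finger opening in m; "gripper_force": force on a finger pad.
Only numpy, scipy, OpenCV 4.12 (cv2) and the standard library are available. Lean on these libraries where they do the work, as an engineer would, in place of code of your own. Each camera call takes 0.05 s, during which the arm holds its last target. There are 200 camera calls.

## Task

Put the piston, the large ball bearing and the hexagon nut into the empty tray, setting them down rather than dropping them and leaving the small bearing, pliers and punch where they are. Then take the aluminium identification plate out of the slotted wooden block, gripping only the plain half away from its label: the corner notch marks the label end, and when you face the label side of the standing plate the notch is at its top left. Finish holding the plate still 10 to 25 cm above the tray with the label over it and the label side tipped up, sloping at about 45 degrees or flatter, for a photograph of the kit from above; do not put it down or let go.

Things in the scene. Friction and masses are not known exactly. Their poses are not given: they have to be found in the camera images.
- kit_tray: Loose empty open aluminium tray, outside 156 (x) x 216 (y) x 44 mm high, walls 3 mm thick with a rolled rim 5 mm thick; inner floor 12 mm above its underside, 0.8 kg. Origin: centre of its underside; z up. Obstacle: a fixed toggle clamp with a red lever, 135 mm high, stands on the bench beyond the tray, towards the parts; carry things over it or in front of it.
- piston: Small aluminium piston standing upright, 54 mm diameter, 52 mm high, about 0.16 kg. Origin: centre of its underside; z up along its axis.
- ball_bearing: The large steel ball bearing, lying flat, 52 mm outside diameter, 15 mm thick, about 0.13 kg. Origin: centre of its underside; z up along its axis.
- hex_nut: Steel hexagon nut, lying flat, 36 mm across the flats (a pair of flats faces +x and -x), 41 mm across the corners along y, 19 mm high, about 0.11 kg. Origin: centre of its underside; z up.
- plate_block: Fixed wooden block, 60 (x) x 50 (y) x 30 mm high, with a slot 9 mm wide running along its x through both ends; slot floor 10 mm above the bench. It may stand at any yaw. Origin: centre of its underside.
- plate: Aluminium plate, 120 (x) x 6 (y) x 50 mm (z), 80 g, standing on its long edge 20 mm deep in the block's slot, overhanging 30 mm each end, top 60 mm above the bench. Origin: middle of the lower edge. +x: label end, -x: plain end; +y: out of the label face; +z: upper edge. The 12 x 12 mm notch is in the corner +x, +z (top left seen from the label side). Label: x 5 to 49, z 9 to 35 mm, +y face only.
- plate_label (a point): Centre of the plain paper label on the plate's label face, at x 27, y 3, z 22 mm in the plate's frame; same axes as the plate.
- pliers: Bystander: pliers with blue handles lying on the bench, 61 x 182 (y) x 13 mm. Origin: centre of the underside.
- small_bearing: Bystander: the small ball bearing, 35 mm diameter, 11 mm thick. Origin: centre of the underside.
- centre_punch: Bystander: steel centre punch lying on the bench, 12 x 127 (y) x 11 mm. Origin: centre of the underside.
Things that resemble listed ones, but are neither listed nor needed, are in the scene too. Leave any white or yellow look-alike of the ball_bearing alone.

How it is judged:
On the way, in this order (a step that is already met when the one before it is completed fails the run):
1. piston, large bearing and nut lie released in the tray, the plate still in its block (x of piston in the frame of kit_tray between -0.078 and 0.078 m and y of piston in the frame of kit_tray between -0.108 and 0.108 m and z of piston in the frame of kit_tray between 0.005 and 0.06 m and x of ball_bearing in the frame of kit_tray between -0.078 and 0.078 m and y of ball_bearing in the frame of kit_tray between -0.108 and 0.108 m and z of ball_bearing in the frame of kit_tray between 0.005 and 0.06 m and x of hex_nut in the frame of kit_tray between -0.078 and 0.078 m and y of hex_nut in the frame of kit_tray between -0.108 and 0.108 m and z of hex_nut in the frame of kit_tray between 0.005 and 0.06 m and contact force between the fingers and piston below 0.05 N and contact force between the fingers and ball_bearing below 0.05 N and contact force between the fingers and hex_nut below 0.05 N and distance of plate from where it was at the start of the episode below 0.03 m), for 0.2 s.
2. the plate is lifted clear of its block, held by the plain half (contact force between the fingers and plate above 1 N and x of the grasp point in the frame of plate below -0.015 m and height (world z) of plate above 0.05 m), for 0.2 s.
At the end, for the whole second after the job is handed in: Piston, large bearing and nut lie still and released in the tray. The fingers still hold the plate, over 15 mm to the plain side of its middle; the label's centre is over the tray, 9 to 26 cm above its underside, the label side facing up within 55 degrees of straight up (x of piston in the frame of kit_tray between -0.078 and 0.078 m and y of piston in the frame of kit_tray between -0.108 and 0.108 m and z of piston in the frame of kit_tray between 0.005 and 0.06 m and x of ball_bearing in the frame of kit_tray between -0.078 and 0.078 m and y of ball_bearing in the frame of kit_tray between -0.108 and 0.108 m and z of ball_bearing in the frame of kit_tray between 0.005 and 0.06 m and x of hex_nut in the frame of kit_tray between -0.078 and 0.078 m and y of hex_nut in the frame of kit_tray between -0.108 and 0.108 m and z of hex_nut in the frame of kit_tray between 0.005 and 0.06 m and contact force between the fingers and piston below 0.05 N and contact force between the fingers and ball_bearing below 0.05 N and contact force between the fingers and hex_nut below 0.05 N and contact force between the fingers and plate above 1 N and x of the grasp point in the frame of plate below -0.015 m and angle between plate's own y axis and vertical below 0.96 rad and x of plate_label in the frame of kit_tray between -0.078 and 0.078 m and y of plate_label in the frame of kit_tray between -0.108 and 0.108 m and z of plate_label in the frame of kit_tray between 0.09 and 0.26 m and linear speed of each of plate, piston, ball_bearing, hex_nut below 0.03 m/s and contact force between plate and kit_tray below 0.05 N); the arm keeps its last pose, push and grip.
It fails at once if the small bearing, the pliers or the punch is moved more than 3 cm (distance of any of pliers, small_bearing, centre_punch from where it was at the start of the episode above 0.03 m).
It fails at once if the piston is dropped from a height (height (world z) of piston above 0.055 m and contact force between the fingers and piston below 0.05 N and linear speed of piston above 0.4 m/s).
It fails at once if the ball bearing is dropped from a height (height (world z) of ball_bearing above 0.055 m and contact force between the fingers and ball_bearing below 0.05 N and linear speed of ball_bearing above 0.4 m/s).
It fails at once if the nut is dropped from a height (height (world z) of hex_nut above 0.055 m and contact force between the fingers and hex_nut below 0.05 N and linear speed of hex_nut above 0.4 m/s).
It fails at once if the plate is dropped from a height (height (world z) of plate above 0.055 m and contact force between the fingers and plate below 0.05 N and linear speed of plate above 0.4 m/s).
It also fails if it takes over 72 s, if anything falls off the work surface, if the arm or the gripper's body presses on something with over 40 N, if the wrist force passes 120 N, or if a joint passes its speed limit or range.

## Working session

There is one attempt and no reset: what is moved stays moved. The work goes in short steps, each a Python script; the robot and the scene stay as the last script left them, time stands still between calls to the robot, and variables do not carry over. Pictures are saved under pics/ and viewed, at most 10 in all, crops included, and the job is handed in when it is done.

```bash
mkdir -p pics; ls; python3 - <<'E'
from rig import *
import cv2,numpy as np
for n in("top","side"):
    p,d=camera(n); cv2.imwrite(f"pics/{n}0.png",cv2.resize(p[:,:,::-1],(800,600),interpolation=cv2.INTER_CUBIC)); np.savez(f"{n}0.npz",p=p,d=d)
    c=camera_params(n); print(n,c)
s=sense(); print(s["time_s"],s["position"],s["tcp_rot"]); print(camera_params("wrist"))
E
```

```text
pics
top {'K': array([[442.10937163,   0.        , 257.17073428],
       [  0.        , 442.10937163, 193.69655402],
       [  0.        ,   0.        ,   1.        ]]), 'position': array([0.4397625 , 0.04424413, 1.2307182 ]), 'rotation': array([[ 0.02698753, -0.99642535,  0.08005121],
       [-0.99912642, -0.02944322, -0.02965626],
       [ 0.03190721, -0.07918093, -0.99634949]])}
side {'K': array([[383.47077173,   0.        , 254.62833492],
       [  0.        , 383.47077173, 190.92522697],
       [  0.        ,   0.        ,   1.        ]]), 'position': array([0.06583182, 0.72045699, 0.77878067]), 'rotation': array([[-0.83053182, -0.36877937,  0.41739509],
       [-0.55696788,  0.54732749, -0.62467543],
       [ 0.0019156 , -0.75128849, -0.65997117]])}
0.1 [ 0.24002304 -0.6303847   0.25536133] [[ 9.34536535e-01  3.55866550e-01 -6.81161002e-04]
 [ 3.55867197e-01 -9.34535146e-01  1.61209376e-03]
 [-6.28786497e-05 -1.74896338e-03 -9.99998469e-01]]
{'K': array([[337.55780434,   0.        , 250.37075414],
       [  0.        , 337.55780434, 187.45010465],
       [  0.        ,   0.        ,   1.        ]]), 'tool_from_camera': array([[ 4.47461586e-04, -9.49868291e-01, -3.12650010e-01,
         8.07418921e-02],
       [ 9.99999851e-01,  5.23049510e-04, -1.57897406e-04,
         2.06779111e-05],
       [ 3.13513174e-04, -3.12649893e-01,  9.49868384e-01,
        -1.17968034e-01],
       [ 0.00000000e+00,  0.00000000e+00,  0.00000000e+00,
         1.00000000e+00]])}
```

View pics/top0.png

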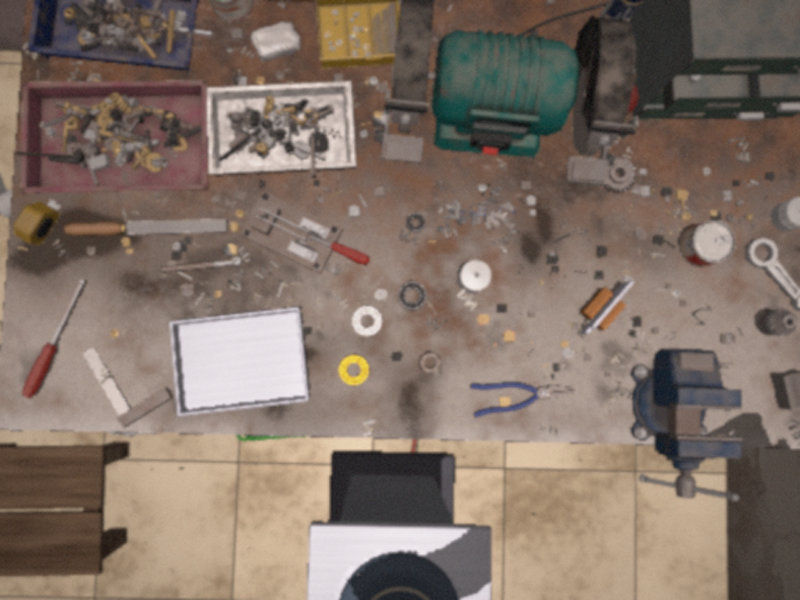

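View pics/side0.png

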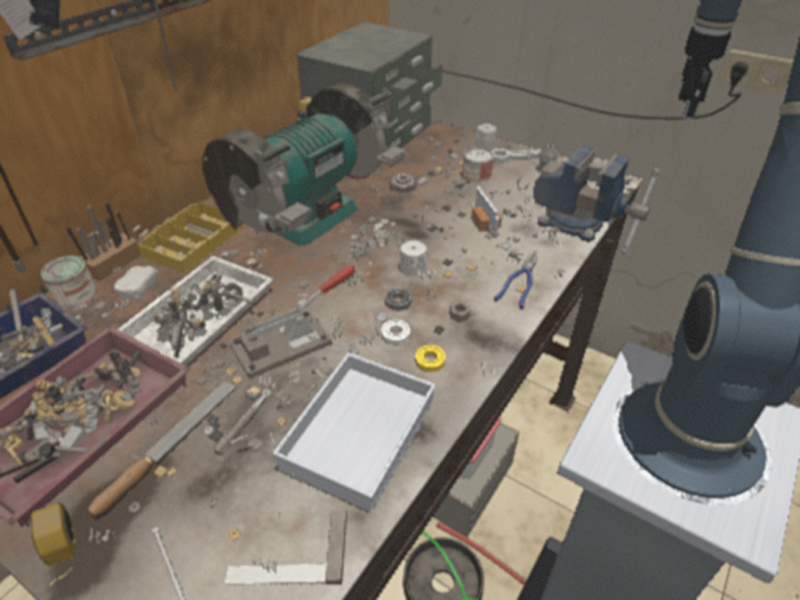

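The top view shows these ring candidates: dark ring (412,295), ring (430,362), dark ring (415,221), white (367,320) and yellow (354,370). The piston is at (475,276), the plate and block at (607,307), and the tray at (240,360). I'll go closer with the wrist camera to tell the rings apart and read the plate.

```bash
cat > h.py <<'E'
from rig import *
import cv2,numpy as np
from scipy.spatial.transform import Rotation as Ro
def down(yaw): # tool x axis at yaw, z down
    c,s=np.cos(yaw),np.sin(yaw); return np.array([[c,s,0],[s,-c,0],[0,0,-1.]])
def snap(n):
    if n!="wrist":
        c=camera_params(n); p,d=camera(n); return p,d,c["K"],np.array(c["rotation"]),np.array(c["position"])
    c=camera_params(n); s=sense(); p,d=camera(n); T=c["tool_from_camera"]; R=np.array(s["tcp_rot"])
    return p,d,c["K"],R@T[:3,:3],R@T[:3,3]+s["position"]
def ray(v,uv,z):
    p,d,K,R,t=v; r=R@np.linalg.inv(K)@np.array([uv[0],uv[1],1.]); return t+r*(z-t[2])/r[2]
def proj(v,X):
    p,d,K,R,t=v; q=K@(R.T@(np.array(X)-t)); return q[:2]/q[2]
def cloud(v):
    p,d,K,R,t=v; h,w=d.shape; u,vv=np.meshgrid(np.arange(w),np.arange(h))
    P=np.stack([u,vv,np.ones_like(u)],-1)@np.linalg.inv(K).T*d[...,None]; return P@R.T+t
E
python3 - <<'E'
from h import *
v=snap("top")
for n,(u,w),z in[("brg",(412,295),.01),("nut?",(430,362),.015),("far",(415,221),.01),("piston",(475,276),.05),("plate",(607,307),.06),("tray",(240,360),.03),("clampred",(350,255),.05),("pliers",(520,398),.01),("grinderring",(620,172),.02),("punch",(205,264),.01)]:
    print(n,ray(v,(u*.64,w*.64),z).round(3))
for y in(-.08,-.35):
  try: movep([.45,y,.45],down(0))
  except Unreachable as e: print(e); continue
  w=snap("wrist"); np.savez(f"w{y}.npz",p=w[0],d=w[1],K=w[2],R=w[3],t=w[4]); cv2.imwrite(f"pics/w{y}.png",cv2.resize(w[0][:,:,::-1],(800,600),interpolation=cv2.INTER_CUBIC))
print(sense()["time_s"])
E
```

```text
brg [ 0.552 -0.01   0.01 ]
nut? [ 0.434 -0.044  0.015]
far [ 0.685 -0.012  0.01 ]
piston [ 0.585 -0.116  0.05 ]
plate [ 0.537 -0.343  0.06 ]
tray [0.429 0.284 0.03 ]
clampred [0.614 0.101 0.05 ]
pliers [ 0.375 -0.205  0.01 ]
grinderring [ 0.785 -0.379  0.02 ]
punch [0.596 0.357 0.01 ]
3.5167
```

View pics/w-0.08.png

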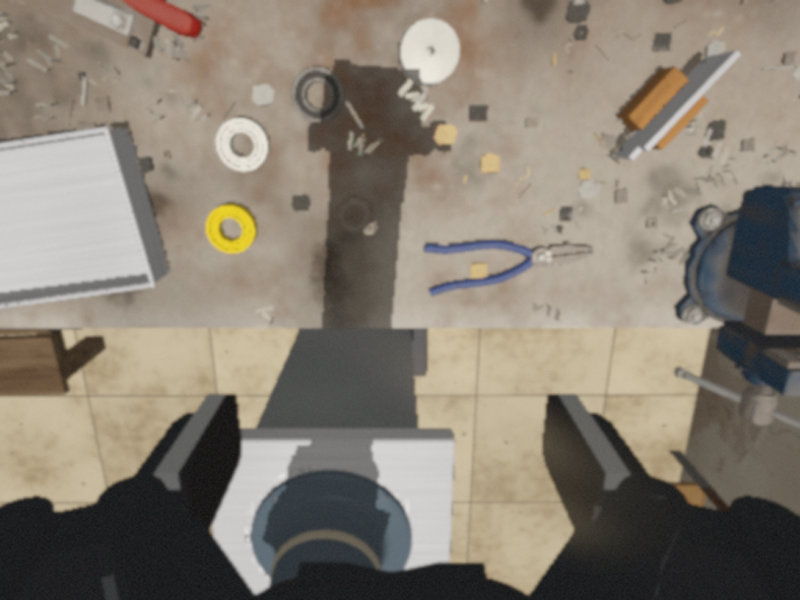

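View pics/w-0.35.png

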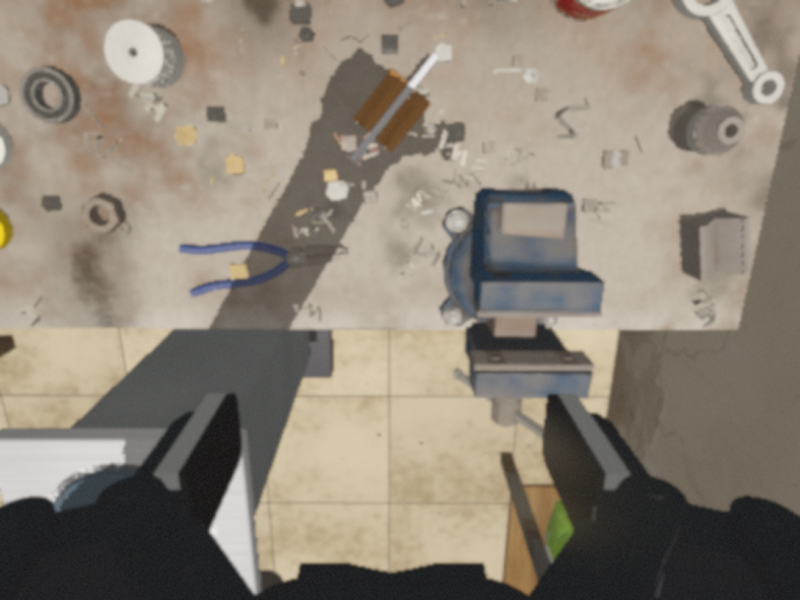

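The nut is the hexagonal ring at (100,214) in the second wrist picture, 36–41 mm wide. The large bearing is the steel ring at (50,95). The small bearing is the ring at top (415,221). The white and yellow rings are look-alikes. Next I'll get close views of both plate faces and enlarged crops of the rings.

```bash
python3 - <<'E'
from h import *
ims=[]
for k,(yaw,off) in enumerate([(np.pi/4,.08),(-3*np.pi/4,.08)]):
  c=np.array([.537,-.343]); a=np.array([np.cos(yaw),np.sin(yaw)])
  try:
    movep([*(c+a*off),.27],down(yaw))
  except Unreachable as e: print(k,e); continue
  w=snap("wrist"); np.savez(f"pl{k}.npz",p=w[0],d=w[1],K=w[2],R=w[3],t=w[4]); print(proj(w,[.537,-.343,.03]))
  ims.append(w[0][100:340,100:400] if 0 else w[0])
q=[cv2.resize(i[:,:,::-1],(400,300)) for i in ims]
# ring crops
w=np.load("w-0.35.npz")["p"][:,:,::-1]; t=np.load("top0.npz")["p"][:,:,::-1]
q2=[cv2.resize(w[30:165,0:180],(400,300),interpolation=3),cv2.resize(t[130:244,220:372],(400,300),interpolation=3)]
cv2.imwrite("pics/m1.png",np.vstack([np.hstack(q),np.hstack(q2)]))
# geometry from clouds
v=np.load("w-0.35.npz"); v=[v[k] for k in("p","d","K","R","t")]; C=cloud(v)
v0=np.load("w-0.08.npz"); v0=[v0[k] for k in("p","d","K","R","t")]; C0=cloud(v0)
for n,Cx,xy,r,lo in[("brg",C,(.552,-.01),.05,.008),("nut",C,(.434,-.044),.04,.01),("piston",C,(.585,-.116),.045,.04),("brg0",C0,(.552,-.01),.05,.008),("nut0",C0,(.434,-.044),.04,.01),("pist0",C0,(.585,-.116),.045,.04)]:
  m=(np.hypot(Cx[...,0]-xy[0],Cx[...,1]-xy[1])<r)&(Cx[...,2]>lo)&(Cx[...,2]<.08); P=Cx[m]
  if len(P)<9: print(n,len(P)); continue
  (cx,cy),rad=cv2.minEnclosingCircle(P[:,:2].astype(np.float32)); print(n,len(P),np.round([cx,cy,rad],4),"z",np.percentile(P[:,2],[5,50,95]).round(4))
print(sense()["time_s"])
E
```

```text
[249.24826431 221.7187444 ]
[250.46207206 221.60187597]
brg 881 [ 0.5436 -0.0166  0.0392] z [0.01   0.0143 0.0167]
nut 359 [ 0.4362 -0.0423  0.0206] z [0.0121 0.0187 0.0209]
piston 1335 [ 0.5887 -0.1155  0.0274] z [0.0441 0.0511 0.0528]
brg0 771 [ 0.5429 -0.0157  0.0393] z [0.0119 0.0144 0.0168]
nut0 302 [ 0.4362 -0.0416  0.0204] z [0.0129 0.019  0.0207]
pist0 1230 [ 0.5885 -0.115   0.0269] z [0.0489 0.0509 0.0526]
7.175
```

View pics/m1.png

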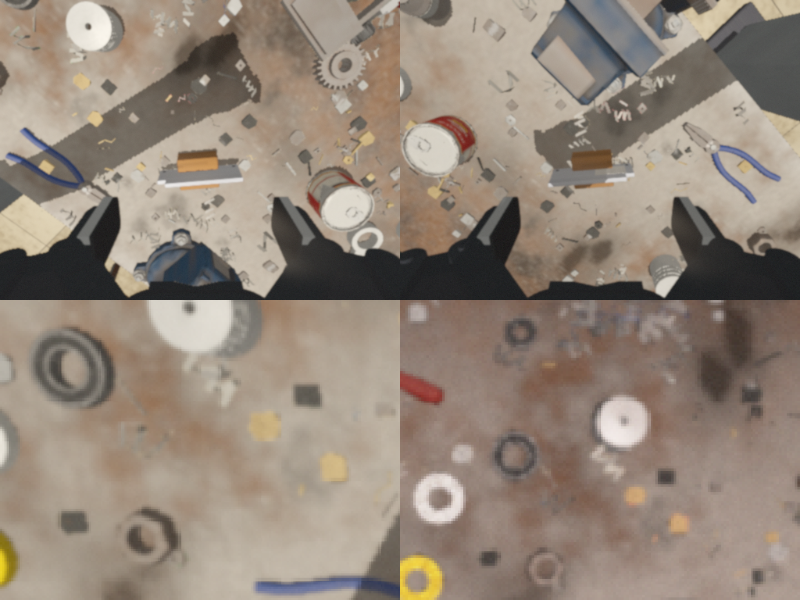

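The ring crops confirm the hexagonal nut at (150,535), the large steel bearing at (72,367) and the smaller bearing at (520,330). Now I'll enlarge the plate.

```bash
python3 - <<'E'
import numpy as np,cv2
f=lambda n,x,y,w,h:cv2.resize(np.load(n)["p"][y:y+h,x:x+w,::-1],(800,190),interpolation=3)
s=cv2.resize(np.load("side0.npz")["p"][110:155,270:350,::-1],(390,220),interpolation=3)
w=cv2.resize(np.load("w-0.08.npz")["p"][25:110,385:485,::-1],(400,220),interpolation=3)
cv2.imwrite("pics/m2.png",np.vstack([f("pl0.npz",190,185,135,60),f("pl1.npz",180,185,135,60),np.hstack([s,np.zeros((220,10,3),np.uint8),w])]))
E
```

```text
(no output)
```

View pics/m2.png

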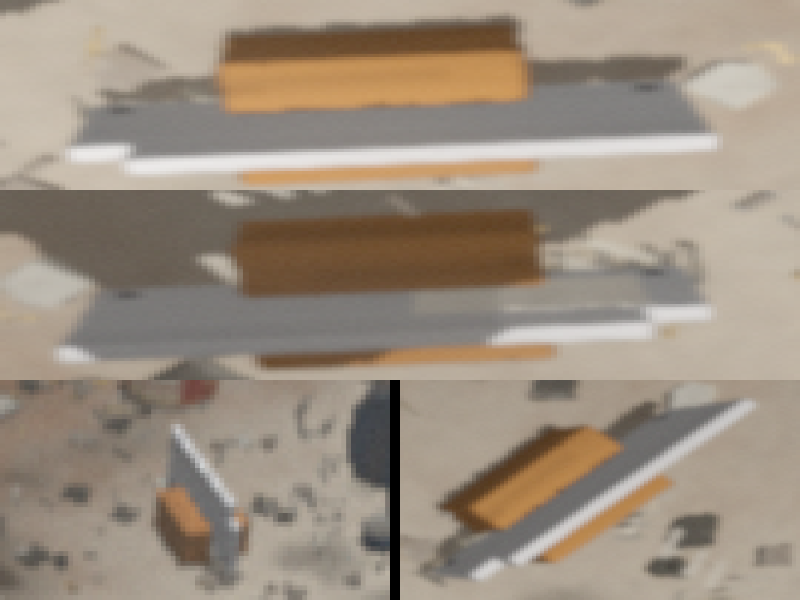

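The label (pale rectangle, crop pixel (540,295)) shows only in the second view, taken from the −x−y side. The notch is on the right there, at (650,320). So the label faces (−,−), the notch end points to (−x,+y), and the plain end to (+x,−y). Now I'll measure and check reachability.

```bash
python3 - <<'E'
from h import *
L=lambda n:[np.load(n)[k] for k in("p","d","K","R","t")]
for n in("w-0.35.npz","w-0.08.npz"):
  C=cloud(L(n)).reshape(-1,3)
  for nm,c,r,lo in(("brg",(.552,-.01),.029,.011),("nut",(.436,-.042),.023,.014)):
    c=np.array(c)
    for _ in range(10):
      P=C[(np.hypot(*(C[:,:2]-c).T)<r)&(C[:,2]>lo)&(C[:,2]<.024)][:,:2]
      h=cv2.minEnclosingCircle(P.astype(np.float32)); c=.5*c+.5*np.array(h[0])
    print(n,nm,c.round(4),round(h[1],4),"mean",P.mean(0).round(4),"nutrect",cv2.minAreaRect(P.astype(np.float32)) )
# plate
for k in(0,1):
  C=cloud(L(f"pl{k}.npz")).reshape(-1,3)
  m=(np.hypot(C[:,0]-.537,C[:,1]+.343)<.085)&(C[:,2]>.036)&(C[:,2]<.065)
  P=C[m]; (c,(a,b),ang)=cv2.minAreaRect(P[:,:2].astype(np.float32)); 
  vx,vy,x0,y0=cv2.fitLine(P[:,:2].astype(np.float32),cv2.DIST_HUBER,0,.01,.01).ravel()
  t=(P[:,:2]-[x0,y0])@[vx,vy]; e=np.percentile(t,[.3,99.7]); mid=np.array([x0,y0])+np.array([vx,vy])*e.mean()
  print("plate",k,len(P),np.round(c,4),round(a,4),round(b,4),"line mid",mid.round(4),"len",np.ptp(e).round(4),"ang",np.degrees(np.arctan2(vy,vx)).round(1),"ztop",P[:,2].max().round(4))
# tray & clamp from top and side depth
t=np.load("top0.npz"); cp=camera_params("top"); v=[t["p"],t["d"],cp["K"],np.array(cp["rotation"]),np.array(cp["position"])]
C=cloud(v).reshape(-1,3)
m=(C[:,2]>.034)&(C[:,2]<.055)&(abs(C[:,0]-.43)<.11)&(abs(C[:,1]-.284)<.14); print("tray",m.sum(),cv2.minAreaRect(C[m][:,:2].astype(np.float32)))
s=np.load("side0.npz"); cp=camera_params("side"); v=[s["p"],s["d"],cp["K"],np.array(cp["rotation"]),np.array(cp["position"])]
for Q in(C,cloud(v).reshape(-1,3)):
  m=(Q[:,2]>.05)&(Q[:,2]<.2)&(Q[:,0]<.72)&(Q[:,0]>.3)&(Q[:,1]>-.05)&(Q[:,1]<.45); print("clamp",m.sum(),Q[m].min(0),Q[m].max(0))
  m=(Q[:,2]>.02)&(Q[:,2]<.2)&(Q[:,0]<.7)&(Q[:,0]>.3)&(Q[:,1]>.15)&(Q[:,1]<.42); print("trayside",m.sum(),cv2.minAreaRect(Q[m][:,:2].astype(np.float32)))
E
```

```text
w-0.35.npz brg [ 0.5541 -0.0081] 0.0267 mean [ 0.554  -0.0085] nutrect ((0.553537130355835, -0.008516870439052582), (0.050576746463775635, 0.05208129435777664), 0.21120890974998474)
w-0.35.npz nut [ 0.4362 -0.0423] 0.0206 mean [ 0.4369 -0.0437] nutrect ((0.4362102150917053, -0.0430305153131485), (0.03616698831319809, 0.039167895913124084), 40.80537796020508)
w-0.08.npz brg [ 0.5537 -0.0077] 0.0262 mean [ 0.5539 -0.0078] nutrect ((0.5531777739524841, -0.007881216704845428), (0.05184035003185272, 0.0503605455160141), 89.79351806640625)
w-0.08.npz nut [ 0.436  -0.0418] 0.0202 mean [ 0.4369 -0.0421] nutrect ((0.43597346544265747, -0.04233041778206825), (0.03919725492596626, 0.036052461713552475), 67.11793518066406)
plate 0 1463 [ 0.541 -0.348] 0.0073 0.1193 line mid [ 0.5423 -0.3464] len 0.1182 ang -39.6 ztop 0.062
plate 1 1497 [ 0.54   -0.3479] 0.0074 0.1195 line mid [ 0.5386 -0.35  ] len 0.1186 ang -39.8 ztop 0.0626
tray 695 ((0.42908626794815063, 0.2836633026599884), (0.16137591004371643, 0.22134368121623993), 8.201199531555176)
clamp 437 [0.3388843  0.06653785 0.05000592] [0.69663884 0.39721413 0.12702712]
trayside 1443 ((0.5177450776100159, 0.2841382622718811), (0.2544393837451935, 0.37256377935409546), 87.26978302001953)
clamp 568 [0.35521559 0.06954859 0.05004034] [0.69075151 0.39744041 0.12651122]
trayside 2557 ((0.5149662494659424, 0.2833489179611206), (0.2515578269958496, 0.37083700299263), 86.47866821289062)
```

```bash
python3 - <<'E'
from h import *
for s in(1,-1):
  y=s*np.pi/2
  for n,p in(("brg",(.554,-.008)),("nut",(.436,-.0422)),("pis",(.5886,-.1153)),("trA",(.437,.218)),("tr0",(.429,.284)),("trB",(.421,.350))):
    for z in(.025,.25):
      q=inverse_kinematics([*p,z],down(y+np.radians(7))); print(s,n,z,None if q is None else np.round(q,2))
# plate final search: plate frame gripped at x=-.043, plate z 43mm-> grasp point; tool z=-plate z, tool y = sg*plate y
lab=np.array([.027,.003,.022]); g=np.array([-.043,0,.033])
for sg in(1,-1):
  Rpt=np.column_stack([np.cross([0,sg,0],[0,0,-1]),[0,sg,0],[0,0,-1]]) # tool axes in plate frame
  px=np.array([np.cos(np.radians(140.3)),np.sin(np.radians(140.3)),0]); P=np.column_stack([px,np.cross([0,0,1],px),[0,0,1]])
  tcp=np.array([.5404,-.3482,.01])+P@g-P@Rpt@[0,0,.006]
  print("grasp",sg,tcp.round(3),[inverse_kinematics(tcp+[0,0,h],P@Rpt) is not None for h in(0,.1,.2)])
  ok=[]
  for psi in range(-180,180,15):
   for tilt in(55,60,65,70):
    a=np.radians(psi); x0=np.array([np.cos(a),np.sin(a),0]); P0=np.column_stack([x0,np.cross([0,0,1],x0),[0,0,1]])
    Pf=P0@Ro.from_euler("x",tilt,degrees=True).as_matrix()
    t=np.array([.429,.284,.19])+Pf@(g-lab-Rpt@[0,0,.006])
    q=inverse_kinematics(t,Pf@Rpt)
    if q is not None: ok.append((psi,tilt,np.round(q,2).tolist()))
  for o in ok: print(sg,o)
E
```

```text
1 brg 0.025 [ 0.25  0.62 -0.41  1.98  0.41  0.62 -0.31]
1 brg 0.25 [ 0.48  0.36 -0.68  1.8   0.25  1.07 -0.17]
1 nut 0.025 [ 0.35  0.5  -0.43  2.24  0.45  0.48 -0.31]
1 nut 0.25 [ 0.77  0.16 -0.83  2.04  0.14  1.   -0.02]
1 pis 0.025 [ 0.41  0.67 -0.4   1.87  0.39  0.68 -0.09]
1 pis 0.25 [ 0.57  0.42 -0.6   1.7   0.26  1.1   0.02]
1 trA 0.025 [-0.17  0.56 -0.48  2.13  0.49  0.56 -0.88]
1 trA 0.25 [ 0.3   0.32 -1.01  1.93  0.31  1.06 -0.73]
1 tr0 0.025 [-0.28  0.59 -0.49  2.07  0.49  0.59 -1.  ]
1 tr0 0.25 [ 0.15  0.38 -1.02  1.88  0.36  1.09 -0.89]
1 trB 0.025 [-0.38  0.63 -0.51  1.99  0.5   0.64 -1.1 ]
1 trB 0.25 [-0.01  0.44 -1.    1.81  0.41  1.12 -1.02]
-1 brg 0.025 [ 0.58  0.77 -0.88  1.96  0.83  0.82  2.49]
-1 brg 0.25 [ 0.84  0.61 -1.29  1.79  0.62  1.24  2.64]
-1 nut 0.025 [ 0.72  0.66 -0.91  2.22  0.87  0.68  2.44]
-1 nut 0.25 None
-1 pis 0.025 [ 0.8   0.89 -1.    1.85  0.93  0.96  2.63]
-1 pis 0.25 [-0.64  0.56  1.12  1.77 -0.54  1.16 -2.38]
-1 trA 0.025 [ 0.16  0.72 -0.92  2.11  0.88  0.76  1.92]
-1 trA 0.25 [ 0.35  0.35 -1.1   1.93  0.36  1.07  2.37]
-1 tr0 0.025 [ 0.01  
[... 7553 characters left out ...]
 -0.29])
-1 (120, 55, [-0.12, 0.89, -0.72, 1.41, 0.24, 1.96, -0.4])
-1 (120, 60, [-0.83, 0.87, 0.53, 1.43, -0.17, 1.97, 0.3])
-1 (135, 55, [-0.81, 0.8, 0.33, 1.43, 0.03, 1.87, 0.32])
-1 (135, 60, [-0.81, 0.85, 0.33, 1.4, 0.05, 1.94, 0.33])
-1 (150, 55, [-0.79, 0.78, 0.14, 1.43, 0.24, 1.84, 0.36])
-1 (150, 60, [-0.79, 0.82, 0.14, 1.4, 0.26, 1.91, 0.36])
-1 (150, 65, [-0.79, 0.86, 0.14, 1.38, 0.29, 1.97, 0.37])
-1 (150, 70, [-1.01, 0.96, 0.52, 1.37, 0.18, 1.97, 0.6])
-1 (165, 55, [-0.76, 0.76, -0.05, 1.46, 0.45, 1.8, 0.4])
-1 (165, 60, [-0.77, 0.8, -0.05, 1.44, 0.48, 1.87, 0.39])
-1 (165, 65, [-0.78, 0.84, -0.05, 1.42, 0.5, 1.94, 0.39])
-1 (165, 70, [-0.89, 0.88, 0.14, 1.41, 0.46, 1.95, 0.48])
```

```bash
cat >> h.py <<'E'
TY=np.radians(7)
def pick(xy,z,yaw,pre,N=60):
    command_gripper(pre); movep([*xy,.16],down(yaw)); move_l([*xy,z+.04],feed=.25); move_l([*xy,z],feed=.08)
    command_gripper(0.0,N); g=sense()["finger_gap"]; move_l([*xy,.25],feed=.25)
    s=sense(); print("gap",g,s["finger_gap"],"force",s["gripper_force"],"t",s["time_s"]); return s["finger_gap"]
def place(xy,z,gap,yaw=np.pi/2+TY):
    movep([*xy,.25],down(yaw)); z+=.012
    move_l([*xy,z+.02],feed=.2); hit=move_l([*xy,z-.003],feed=.03,until_force=4)
    print("place hit",hit,sense()["position"][2]-z); command_gripper(gap+.014); move_l([*xy,.2],feed=.25)
E
python3 - <<'E'
from h import *
g=pick((.554,-.0082),.023,np.pi/2,.072)
if g>.04:
    place((.429,.284),.023,g)
movep([.436-.0,-.0422-.06,.16],down(-np.pi/2)) if False else movep([.436,-.0422+.0,.24],down(np.pi/2))
w=snap("wrist"); C=cloud(w).reshape(-1,3)
P=C[(np.hypot(C[:,0]-.436,C[:,1]+.0422)<.026)&(C[:,2]>.0155)&(C[:,2]<.023)][:,:2]
A=np.radians(np.arange(0,180,5)); W=[np.ptp(np.percentile(P@[np.cos(a),np.sin(a)],[.5,99.5])) for a in A]
print(len(P),np.round(np.array(W)*1e3,1)); print(cv2.minEnclosingCircle(P.astype(np.float32)))
c=proj(w,[.436,-.0422,.019]).astype(int); print(c)
a=w[0][max(0,c[1]-50):c[1]+50,max(0,c[0]-66):c[0]+66,::-1]; t,*_=snap("top"); b=t[180:280,80:212,::-1]
cv2.imwrite("pics/m3.png",np.hstack([cv2.resize(a,(400,300),interpolation=3),cv2.resize(b,(400,300),interpolation=3)]))
E
```

```text
gap 0.04956014933568007 0.04974647325844909 force 62.23561120452359 t 12.4833
place hit True 0.0008885144823796987
686 [37.3 37.8 38.2 38.1 37.7 37.1 36.2 35.5 35.5 36.2 37.  37.6 37.9 38.
 38.  37.8 37.3 36.7 35.8 35.4 35.5 36.3 37.1 37.6 38.2 38.4 38.4 38.1
 37.9 37.3 36.5 35.6 35.7 36.2 37.  37.3]
((0.43619006872177124, -0.0416705459356308), 0.020350614562630653)
[249 160]
```

View pics/m3.png

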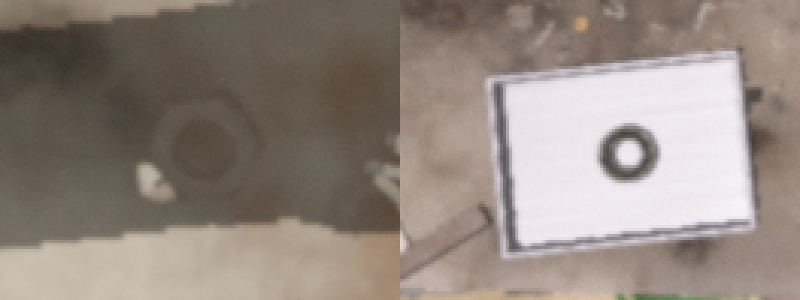

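The bearing lies flat in the middle of the tray at (628,153). The nut's flats face 37/97/157°, so I'll grip along −23°.

```bash
python3 - <<'E'
from h import *
g=pick((.4362,-.0418),.026,np.radians(67),.062)
if g<.028 or g>.042: raise SystemExit("nut?")
place((.421,.350),.026,g)
g=pick((.5886,-.1153),.036,np.pi/2,.078)
if g<.045: raise SystemExit("piston?")
place((.437,.218),.036,g)
movep([.5,-.1,.35],down(np.radians(50)))
t,d,*_=snap("top"); print(sense()["time_s"])
w=None
cv2.imwrite("pics/m4.png",cv2.resize(t[170:290,60:400,::-1],(800,282),interpolation=3))
E
```

```text
gap 0.0340447667637494 0.0342725100994803 force 59.83470709168614 t 21.2417
place hit True 0.0007299063664499492
gap 0.05230203397059695 0.052702365316609455 force 62.81508114072494 t 30.2167
place hit True 0.0008322354922962252
35.7083
```

View pics/m4.png

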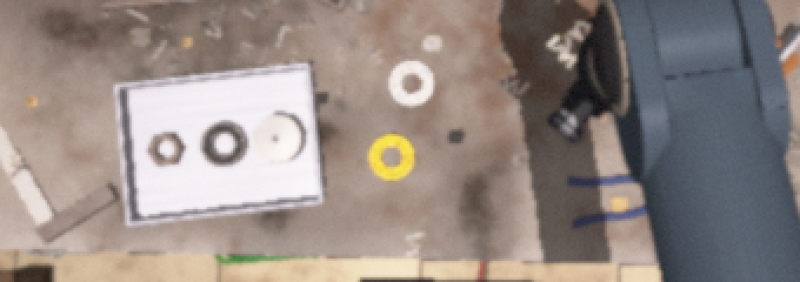

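Tray contents are good: nut at (167,150), bearing at (224,144), piston at (278,138). Now the plate.

```bash
python3 - <<'E'
from h import *
a=np.radians(140.3); px=np.array([np.cos(a),np.sin(a),0]); P=np.column_stack([px,np.cross([0,0,1],px),[0,0,1]])
Rpt=np.column_stack([np.cross([0,-1,0],[0,0,-1]),[0,-1,0],[0,0,-1]]); g=np.array([-.042,0,.044]); lab=np.array([.027,.003,.022])
tcp=np.array([.5404,-.3482,.01])+P@g-P@Rpt@[0,0,.006]; print(tcp)
command_gripper(.045); movep(tcp+[0,0,.12],P@Rpt); move_l(tcp,feed=.1); command_gripper(0,90)
print("gap",sense()["finger_gap"],sense()["gripper_force"]); 
move_l(tcp+[0,0,.06],feed=.06); move_l(tcp+[0,0,.25],feed=.2)
s=sense(); print("lift",s["finger_gap"],s["gripper_force"],s["time_s"])
if s["finger_gap"]<.002: raise SystemExit("lost")
a=np.radians(-135); x0=np.array([np.cos(a),np.sin(a),0]); P0=np.column_stack([x0,np.cross([0,0,1],x0),[0,0,1]])
Pf=P0@Ro.from_euler("x",58,degrees=True).as_matrix()
def goal(z,Pm): return np.array([.429,.284,z])+Pm@(g-lab-Rpt@[0,0,.006]),Pm@Rpt
movep(*goal(.29,P0)); print("over",sense()["time_s"])
movep(*goal(.24,Pf)); t,_=goal(.18,Pf); move_l(t,feed=.08); sleep(.3)
s=sense(); print(s["position"],t,s["finger_gap"],s["gripper_force"],s["wrist_force"],s["time_s"])
i=[snap(n)[0] for n in("top","side","wrist")]
cv2.imwrite("pics/m5.png",np.hstack([cv2.resize(i[0][170:320,60:260,::-1],(400,300),interpolation=3),cv2.resize(i[1][200:344,150:342,::-1],(400,300),interpolation=3)]))
E
```

```text
[ 0.57271478 -0.37502825  0.06      ]
gap 0.004164457046802036 88.79735380411148
lift 0.004332012283245408 88.59282553195953 41.5333
over 44.075
[0.45994106 0.35081145 0.19271765] [0.45987574 0.35070499 0.1922936 ] 0.00438413237738612 88.68381947278976 [-0.28091235 -0.23520171 -0.14078286] 46.15
```

View pics/m5.png

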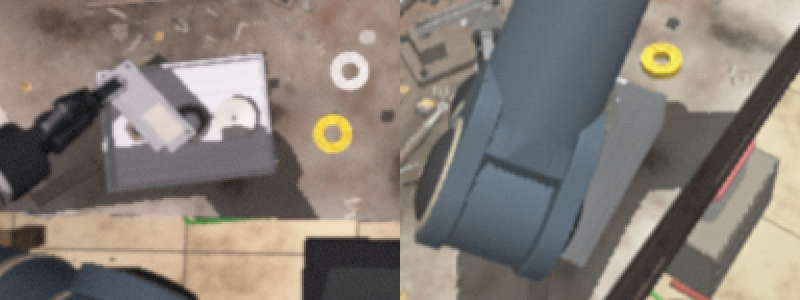

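The top view shows the plate held by its plain end at (120,85). The label faces up at (170,120), over the tray, and the parts are undisturbed.

```bash
python3 -c "
from rig import *
print(finish_job())"
```

```text
the job is handed in; nothing more can be done
None
```

I handed the job in at about 46 s of the 72 s limit: the piston, large bearing and nut are in the tray, and the plate is held by its plain half, label side up, about 18 cm above the tray. The last pictures showed this, but the rig gave no verdict when I handed in.

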